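# Hang the dip basket to drain

### The job

Get the basket of washed bolts draining: draw the stand's loose hook arm out until its hook is over the middle of the drip tray, and turn the T-knob on the stand's head clockwise until it is fully tight so that the arm is locked. Then pick up the wire basket by its handle, keep it upright, and gently hang the handle in the hook so that the basket hangs level over the tray and is let go. Leave the other things on the bench where they are.

Things in the scene. Friction and masses are not known exactly. Their poses are not given: they have to be found in the camera images.
- stand: Drain stand, fixed to the bench: grey base plate 140 x 120 x 14 mm (x, y, z), 23 mm steel post, dark square head 56 x 50 mm (x, y) with its top 252 mm above the bench. Origin on the post's axis at bench level, z up. A steel hook arm slides through the head along the stand's x; its hook end sticks out to +x over the drip tray, its tail up to 215 mm to -x.
- boom (a joint): Slide of the hook arm, m (12 mm square steel bar, centre line 223 mm above the bench, ending in a U-shaped hook of flat bar): 0 is pushed in (hook seat 120 mm from the post's axis), 0.150 drawn out to the stop, along the stand's +x. With the knob slack it slides against 3 N friction and stays where left; with the knob tight it is clamped. The hook's tip can be pinched from above.
- hook_seat (a point): Bottom of the hook's U, on top of the flat bar, 205 mm above the bench; a handle bar lying there has its axis 5 mm higher. Axes as the stand's. The U lies in the x-z plane: flat 8 mm either way, then sloping up, open at the top from x -20 to +22 mm. Its upturned tip (26 mm out) ends 35 mm above this point; the inner side rises to the bar, top 24 mm above. The hook is 18 mm wide in y.
- knob (a joint): Turn of the clamp T-knob, rad: starts slack (0 to 0.3), grows when turned clockwise seen from above; the screw meets the arm at 0.9, fully tight at its stop at 1.50 (1.3 or more holds). Takes about 0.3 N m at most; it stays where it is left.
- knob_grip (a point): Centre of the black T-knob's grip bar, on the knob's vertical axis on top of the stand's head, 280 mm above the bench. The bar is 62 mm long along this point's x, 14 mm thick along its y and 24 mm high (z from -12 to +12); there is 16 mm of free height between the bar and the head below it. This frame turns with the knob. When the joint reads 0 its x lies along the stand's +x.
- tray_mid (a point): Middle of the drip tray's floor, 4 mm above the bench. The tray is a fixed, shallow open steel tray, 170 mm (x) by 200 mm (y) and 25 mm high, in front of the stand's post, under the line of the hook arm, 180 to 240 mm from the post.
- basket: Wire dip basket full of bolts, 0.4 to 0.6 kg: an open box 100 mm (x) by 150 mm (y) by 60 mm high with a rigid bail handle. Origin at the centre of its underside, z up. It starts standing on the bench. Its centre of mass is on its middle axis, about 15 mm above its underside.
- handle (a point): Middle of the straight top bar of the basket's handle, 140 mm above its underside. The bar is 10 mm round and runs along the basket's y; straight for 60 mm either side of this point, then it bends down to the two ends of the basket. Axes as the basket's.
- bin: Bystander: yellow open-fronted parts bin, 150 x 100 x 75 mm, loose. Origin under its centre.
- can_a: Bystander: standing blue spray can, 67 mm across, 191 mm high. Origin under its centre.
- can_b: Bystander: standing grey spray can with a black cap, 67 mm across, 191 mm high. Origin under its centre.
- jar: Bystander: white screw-top jar, 70 mm across, 85 mm high. Origin under its centre.
- wrench: Bystander: steel open-ended wrench, 180 mm long along its x, lying flat. Origin under its middle.
- carton: Bystander: cardboard box, 110 x 150 x 70 mm. Origin under its centre.
Things that resemble listed ones, but are neither listed nor needed, are in the scene too. Leave any green or pink look-alike of the basket alone.

How it is judged:
On the way, in this order (a step that is already met when the one before it is completed fails the run):
1. the hook is brought over the middle of the drip tray (within 30 mm, seen from above) (horizontal distance between hook_seat and tray_mid below 0.03 m), for 0.2 s.
2. the clamp knob is tight (joint above 1.25 rad) with the hook over the middle of the tray (value of joint knob above 1.25 rad and horizontal distance between hook_seat and tray_mid below 0.03 m), for 0.2 s.
3. with the arm locked there, the basket's handle lies in the hook (all of step 2 and x of handle in the frame of hook_seat between -0.015 and 0.015 m and y of handle in the frame of hook_seat between -0.03 and 0.03 m and z of handle in the frame of hook_seat between -0.002 and 0.013 m and angle between basket's own z axis and vertical below 0.25 rad), for 0.2 s.
At the end, for the whole second after the job is handed in: Hook seat within 30 mm (from above) of the tray's middle; knob above 1.25 rad; middle of the handle in the hook: within 15 mm of the seat along the arm, 30 mm across it, axis -2 to 13 mm above it; basket level within 0.25 rad and all but still (under 0.1 m/s, 0.8 rad/s) (all of step 3 and linear speed of basket below 0.1 m/s and angular speed of basket below 0.8 rad/s); the robot touches nothing.
It fails at once if the basket is tipped by more than 0.6 rad, which would spill the bolts (angle between basket's own z axis and vertical above 0.6 rad).
It fails at once if the basket is banged against the stand or its hook (more than 60 N) (contact force between basket and stand above 60 N).
It fails at once if a bystander is moved by more than 40 mm (distance of any of bin, can_a, can_b, jar, wrench, carton from where it was at the start of the episode above 0.04 m).
It also fails if it takes over 72 s, if anything falls off the work surface, if the arm or the gripper's body presses on something with over 40 N, if the wrist force passes 120 N, or if a joint passes its speed limit or range.

### The arm

A 7-joint arm with a two-finger parallel gripper is mounted at the origin on the work surface. World frame = base frame: x ahead of the robot, y to its left, z up, the work surface at z = 0. Lengths are in m, angles in rad, forces in N, time in s.
With the tool pointing down it reaches from about 0.4 to 0.875 m from the base axis. Payload 19.3 kg.
Tool frame: the origin (TCP) lies on the centre line of the jaws, within the pads' length; the fingertips stand 14 mm ahead of it and the grasp point (between the pads) lies 5 mm behind it; z points along the fingers, y is the line along which they close (so a half turn about z gives the same grasp; the last joint's range is limited). The gripper opens to 85 mm and grips with 20 to 120 N. Pads are 22 mm wide; open, the fingers measure 114 mm over their backs; the gripper's body (76 mm by 85 mm) begins 54 mm behind the grasp point. The pads swing forward as they close: fully open they stand 13 mm farther back than shut.
Start: joints at [1.149, 0.521, -0.036, 1.599, 0.021, 1.021, -0.113], TCP at [0.215, -0.587, 0.245] pointing down, gripper open.
Joint ranges: [-2.91, 2.91], [-0.3, 2.13], [-1.5, 1.42], [0.17, 2.43], [-1.26, 4.41], [0.16, 1.93], [-2.52, 2.52]. Speed limits (rad/s): [1.89, 1.89, 2.39, 2.39, 3.01, 3.01, 3.01].

### API

Orientations are given as [roll, pitch, yaw] about the fixed x, y, z axes, in that order (R = Rz(yaw) Ry(pitch) Rx(roll)).
In Python, from workcell import bot, grab_frame, regions_of gives the robot as it stands. The module is installed in compiled form; this text tells all that it offers.
- The arm moves only by the tool play_rows, never from a script. Its argument "plan" is a list of rows, each a list of 3 entries, a list of its own where there are three numbers: the shift along the tool's x, y, z in units of 2.5 cm (1.0 is 2.5 cm), then the turn, a rotation vector about the tool's x, y, z in units of 0.15 rad (1.0 is 0.15 rad), then the closure, from -1 (fully open) to 1 (shut). In form: [[[tx, ty, tz], [rx, ry, rz], jaw], ...]. A call has 1 to 20 rows; each row shifts and turns the commanded pose from where the row before left it, along the tool's axes as they then stand; what a row does not reach is not made up. A row lasts 1/8 s, in which the tool goes at most 62.5 mm and 10.7 degrees, less where a joint would pass 70% of its speed; a pose out of reach is approached as far as the arm can. A call with a number of a shift or a turn outside -1 to 1 is refused whole. A call with a gripper value outside its range is refused whole. The fingers move at their own pace and stop on an object; "newtons" is the grip in N (left out, the last holds). Time passes only in rows, so rows that do not move let the fingers close. It gives the time, the measured TCP pose, the force, the opening and the grip force at its end, in the units of the state.
- bot.observe(): the state, without advancing time (a new reading comes with each control period).
- grab_frame(name): name is "scene" or "side" or "wrist"; returns a dict with "pixels" (400x640x3 uint8, red, green, blue), "depth" (400x640 float32, m along the optical axis (not along the pixel's ray), 0 where there is no reading), "camera_matrix" (3x3 intrinsics, pixels), "R" (3x3) and "t" (3): a world point X has camera coordinates R X + t. Camera axes: x right, y down, z forward; pixel columns grow to the right and rows downward; lengths in m; the calibration is good to about 2 mm. A picture is of the moment at which its call begins.
- bot.job_done(): hands the job in; it is judged then, once.
Trained networks look in the newest picture that a camera, given by its name, has taken for a name from the list of things; names that differ only in an ending like _2 or _b are one class to them, and where a whole thing is asked for, a point or a joint stands for the part that bears it (a point fixed in the world has none). Each returns a list of dicts, best first, with "p" (0 to 1); they miss things now and then, are a little off and sometimes report something else, mostly with a low value. They report only what shows in the picture. A call takes as long as a camera call. They do not tell look-alikes from the thing itself.
- regions_of(thing, camera): "mask" (400x640 bool, what is visible of it) and "box" ([left, top, right, bottom] in pixels, round what is visible of it).
The state is a dict: "clock": time; "qpos": joint angles; "qd": joint speeds; "joint_efforts": joint torques, N m; "position": TCP position; "tool_rot": TCP orientation; "force": force on the tool from outside, world axes, zero at the start; "moment": the same for the moment, N m; "grip_width": finger opening in m; "finger_force": force on a finger pad.
Only numpy, scipy, OpenCV 4.12 (cv2) and the standard library are available. Lean on these libraries where they do the work, as an engineer would, in place of code of your own. Each camera call takes 0.05 s, during which the arm holds its last target. There are 200 camera calls.

## Working session

There is one attempt and no reset: what is moved stays moved. The work goes in short steps, Python scripts to look and compute and a tool call to move; the robot and the scene stay as the last step left them, time stands still between calls to the robot, and variables do not carry over. Pictures are saved under pics/ and viewed, at most 10 in all, crops included, and the job is handed in when it is done.

Besides the shell and the picture viewer there is one more tool, called after "Request:" by a JSON object that holds its "fn" and its "kwargs". play_rows: Moves the arm, as the interface text tells. Its arguments: {"type":"object","properties":{"plan":{"type":"array"},"newtons":{"type":"number"}},"required":["plan"]}

```bash
mkdir -p pics; python3 - <<'E'
from workcell import bot, grab_frame, regions_of
import cv2,numpy as np
print(bot.observe())
for n in ["scene","side"]:
    f=grab_frame(n); cv2.imwrite(f"pics/{n}0.png",f["pixels"][:,:,::-1])
    np.savez(f"{n}0.npz",**f)
    print(n,f["R"].tolist(),f["t"],f["camera_matrix"].tolist())
    for th in ["stand","basket","knob","boom","handle","bin","can_a","jar","wrench","carton"]:
        for r in regions_of(th,n):
            print(th,round(r["p"],2),r["box"],int(r["mask"].sum()))
E
```

```text
{'clock': 0.0, 'qpos': array([ 1.14881813,  0.52203627, -0.03633136,  1.59999685,  0.02122046,
        1.02111803, -0.11280463]), 'qd': array([-0.00041783,  0.00033582,  0.00087049, -0.00026073,  0.00056107,
       -0.00065229, -0.00053245]), 'joint_efforts': array([ 1.89317703e-03, -9.27101898e+01,  1.98152415e+00, -3.69931054e+01,
        1.80624286e-02,  8.25020252e-03, -2.63600282e-05]), 'position': array([ 0.21520541, -0.58643388,  0.24471582]), 'tool_rot': array([-3.14042403e+00,  9.98251474e-05,  3.51777579e-01]), 'force': array([-0.0366317 , -0.86623767,  0.33596806]), 'moment': array([-0.03533422, -0.00691785, -0.03144419]), 'finger_force': 0.0, 'grip_width': 0.08524445164831457}
scene [[-0.7460609623730491, 0.6656014548625082, -0.019176644855451463], [0.3719583324862863, 0.39268873200907456, -0.841096046029897], [-0.5523042995641271, -0.6346418383923468, -0.5405457405668472]] [ 0.39098348 -0.03041739  1.83120318] [[407.52315874141976, 0.0, 316.1766252461387], [0.0, 407.52315874141976, 199.55836891225567], [0.0, 0.0, 1.0]]
stand 0.56 [331.7, 207.5, 421.5, 307.5] 2377
basket 
[... 1228 characters left out ...]
ket 0.72 [324.2, 234.4, 374.4, 284.1] 1511
basket 0.65 [255.0, 191.7, 299.1, 234.1] 860
basket 0.61 [223.5, 308.1, 287.7, 381.7] 2604
knob 0.63 [325.7, 132.3, 334.0, 140.0] 37
knob 0.48 [353.1, 163.9, 382.3, 192.4] 869
boom 0.69 [323.9, 128.3, 331.1, 173.9] 121
handle 0.96 [328.5, 235.3, 379.8, 285.6] 1149
handle 0.8 [226.1, 306.7, 284.4, 386.7] 2556
handle 0.68 [252.5, 194.1, 302.3, 233.9] 1344
bin 0.59 [307.9, 284.9, 374.4, 346.8] 2614
bin 0.54 [324.3, 128.3, 335.4, 175.9] 109
can_a 0.9 [392.2, 213.6, 419.9, 270.6] 1144
can_a 0.86 [411.1, 246.0, 439.1, 313.5] 1262
jar 0.75 [261.3, 169.4, 274.9, 195.5] 310
jar 0.4 [268.7, 273.1, 280.9, 318.2] 293
carton 0.62 [351.5, 166.3, 379.8, 198.6] 902
```

```bash
python3 - <<'E'
import cv2,numpy as np
a=cv2.imread("pics/scene0.png")[130:370,180:470]; b=cv2.imread("pics/side0.png")[110:400,200:460]
cv2.imwrite("pics/a.png",cv2.resize(a,None,fx=2.5,fy=2.5,interpolation=cv2.INTER_CUBIC)[:600,:800])
cv2.imwrite("pics/b.png",cv2.resize(b,None,fx=2.05,fy=2.05,interpolation=cv2.INTER_CUBIC))
E
```

```text
(no output)
```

View pics/a.png

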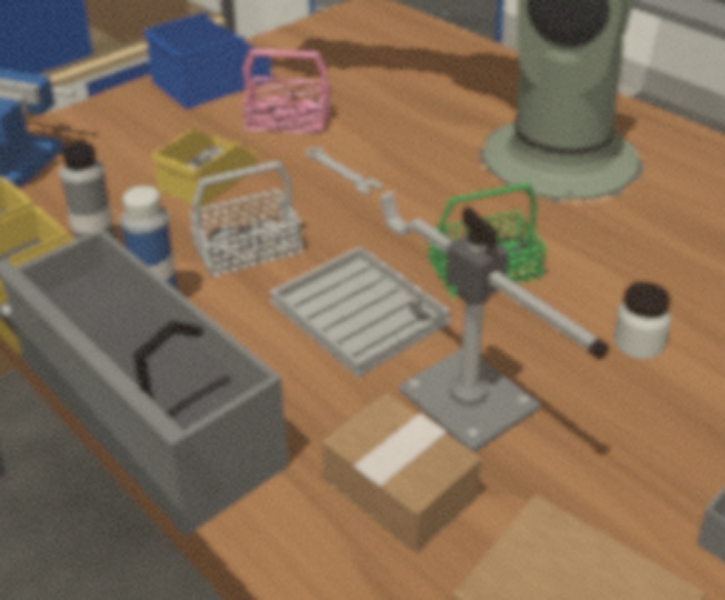

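View pics/b.png

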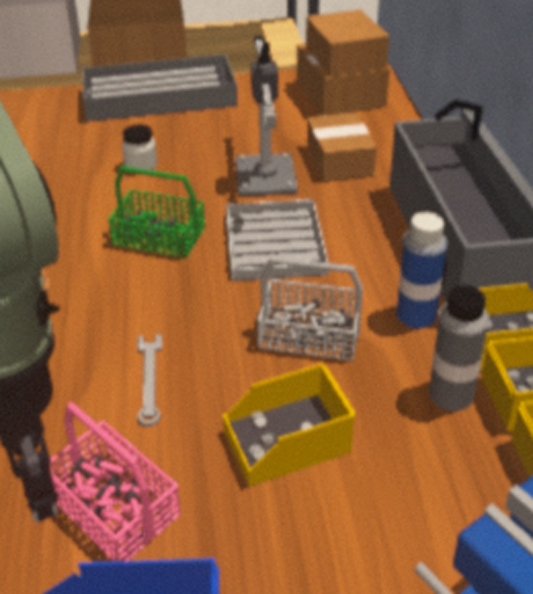

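Metal-wire basket at scene (279,216) / side (349,259) is the one. The look-alikes are green at scene (375,226) and pink at scene (294,167), and both are to be left alone. The stand is at scene (370,260), with its hook tip at (336,209) and its tail at (420,270). The tray is at scene (324,254). Next is coarse triangulation.

```bash
cat > h.py <<'E'
import numpy as np,cv2
def P(f): return f["camera_matrix"]@np.c_[f["R"],f["t"]]
def tri(fa,pa,fb,pb):
    X=cv2.triangulatePoints(P(fa),P(fb),np.array(pa,float).reshape(-1,2).T,np.array(pb,float).reshape(-1,2).T)
    X=(X[:3]/X[3]).T
    e=[np.abs(proj(f,X)-np.array(p,float).reshape(-1,2)).max(1) for f,p in((fa,pa),(fb,pb))]
    return X,np.maximum(*e)
def proj(f,X):
    c=np.atleast_2d(X)@f["R"].T+f["t"]; c=c@f["camera_matrix"].T
    return c[:,:2]/c[:,2:]
def cloud(f):
    z=f["depth"]; v,u=np.mgrid[:z.shape[0],:z.shape[1]]
    K=f["camera_matrix"]
    c=np.dstack([(u-K[0,2])/K[0,0]*z,(v-K[1,2])/K[1,1]*z,z])
    return (c-f["t"])@f["R"]
def onplane(f,p,h):
    K=f["camera_matrix"];p=np.array(p,float).reshape(-1,2)
    d=np.c_[p,np.ones(len(p))]@np.linalg.inv(K).T@f["R"]; o=-f["R"].T@f["t"]
    return o+d*((h-o[2])/d[:,2])[:,None]
E
python3 - <<'E'
from h import *
np.set_printoptions(precision=3,suppress=True)
s=np.load("scene0.npz");d=np.load("side0.npz")
A=lambda L:np.array(L)/2.5+[180,130]
B=lambda L:np.array(L)/2.05+[200,110]
names=["tray1","tray2","tray3","tray4","knob","tip","hnd1","hnd2"]
# tray corners in a: left(272,295) top(360,250) right(448,312) bottom(360,372); 
print("camS",-s["R"].T@s["t"],"camD",-d["R"].T@d["t"])
print("tray scene z.025",onplane(s,A([(272,295),(360,250),(448,312),(360,372)]),.025))
print("tray side",onplane(d,B([(227,205),(313,200),(326,268),(231,276)]),.025))
print("base scene",onplane(s,A([(400,388),(474,445),(540,403),(470,352)]),.014))
for n,a,b in [("knob",(482,222),(264,48)),("tip",(388,195),(267,90)),("hA",(196,182),(268,266)),("hB",(290,168),(357,270)),("hA'",(196,182),(357,270)),("hB'",(290,168),(268,266))]:
    print(n,*tri(s,A([a]),d,B([b])))
cs,cd=cloud(s),cloud(d)
for n,m in (("scene",cs),("side",cd)):
    q=m[(m[...,2]>.2)&(m[...,2]<.3)&(abs(m[...,0]-.5)<.3)&(abs(m[...,1])<.5)]
    print(n,len(q)); 
    for z in np.arange(.2,.3,.02):
        w=q[(q[:,2]>z)&(q[:,2]<=z+.02)]
        if len(w):print(round(z,2),len(w),w.min(0),np.median(w,0),w.max(0))
E
```

```text
camS [1.314 0.914 0.972] camD [ 0.378 -1.121  0.925]
tray scene z.025 [[ 0.636 -0.023  0.025]
 [ 0.469 -0.015  0.025]
 [ 0.477  0.177  0.025]
 [ 0.65   0.181  0.025]]
tray side [[ 0.474  0.166  0.025]
 [ 0.64   0.158  0.025]
 [ 0.624 -0.048  0.025]
 [ 0.46  -0.046  0.025]]
base scene [[0.624 0.23  0.014]
 [0.626 0.361 0.014]
 [0.512 0.371 0.014]
 [0.506 0.246 0.014]]
knob [[0.566 0.299 0.287]] [0.335]
tip [[0.563 0.156 0.262]] [3.155]
hA [[ 0.565 -0.205  0.135]] [20.646]
hB [[ 0.586 -0.14   0.139]] [19.98]
hA' [[ 0.637 -0.196  0.14 ]] [0.211]
hB' [[ 0.504 -0.145  0.126]] [2.01]
scene 1101
0.2 191 [0.546 0.136 0.2  ] [0.577 0.289 0.211] [0.594 0.488 0.22 ]
0.22 551 [0.545 0.126 0.22 ] [0.576 0.342 0.229] [0.595 0.488 0.24 ]
0.24 209 [0.544 0.128 0.24 ] [0.577 0.306 0.251] [0.594 0.326 0.26 ]
0.26 55 [0.563 0.268 0.265] [0.574 0.298 0.273] [0.58  0.325 0.28 ]
0.28 95 [0.554 0.266 0.28 ] [0.57 0.3  0.29] [0.58  0.327 0.294]
side 385
0.2 70 [0.539 0.129 0.201] [0.554 0.264 0.21 ] [0.586 0.481 0.22 ]
0.22 154 [0.539 0.124 0.22 ] [0.561 0.263 0.23 ] [0.588 0.487 0.24 ]
0.24 109 [0.54  0.123 0.24 ] [0.562 0.277 0.252] [0.59  0.321 0.258]
0.26 18 [0.552 0.263 0.265] [0.569 0.283 0.275] [0.578 0.317 0.28 ]
0.28 34 [0.552 0.264 0.281] [0.564 0.282 0.29 ] [0.578 0.32  0.294]
```

Request:
{"fn": "play_rows", "kwargs": {"plan": [[[1,-0.95,-1],[0,0,0],-1],[[1,-0.95,-1],[0,0,0],-1],[[1,-0.95,-1],[0,0,0],-1],[[1,-0.95,-1],[0,0,0],-1],[[1,-0.95,-1],[0,0,0],-1],[[1,-0.95,-1],[0,0,0],-1],[[1,-0.95,-1],[0,0,0],-1],[[1,-0.95,-1],[0,0,0],-1],[[1,-0.95,0],[0,0,0],-1],[[1,-0.95,0],[0,0,0],-1],[[1,-0.95,0],[0,0,0],-1],[[1,-0.95,0],[0,0,0],-1],[[1,-0.95,0],[0,0,0],-1],[[1,-0.95,0],[0,0,0],-1],[[1,-0.95,0],[0,0,0],-1],[[1,-0.95,0],[0,0,0],-1],[[1,-0.95,0],[0,0,0],-1],[[1,-0.95,0],[0,0,0],-1],[[1,-0.95,0],[0,0,0],-1],[[1,-0.95,0],[0,0,0],-1]]}}

```text
clock: 3.6
position: [0.5214, 0.0324, 0.4454]
tool_rot: [3.141, -0.0, 0.352]
force: [0.5, -0.3, 0.0]
grip_width: 0.0856
finger_force: 0.0
```

Request:
{"fn": "play_rows", "kwargs": {"plan": [[[0,0,0],[0,0,-1],-1],[[0,0,0],[0,0,-1],-1],[[0,0,0],[0,0,-1],-1],[[0,0,0],[0,0,-1],-1],[[0,0,0],[0,0,-1],-1],[[0,0,0],[0,0,-1],-1],[[0,0,0],[0,0,-1],-1],[[0,0,0],[0,0,-1],-1],[[0,0,0],[0,0,0],-1]]}}

```text
clock: 4.72
position: [0.5211, 0.0313, 0.4453]
tool_rot: [3.142, -0.0, 1.551]
force: [-0.2, -0.4, -0.3]
grip_width: 0.0852
finger_force: 0.0
```

```bash
python3 - <<'E'
from workcell import bot, grab_frame, regions_of
import cv2,numpy as np
o=bot.observe(); print(o["clock"],o["position"],o["tool_rot"],o["qpos"])
f=grab_frame("wrist"); cv2.imwrite("pics/w1.png",f["pixels"][:,:,::-1]); np.savez("w1.npz",**f)
print(-f["R"].T@f["t"],f["R"])
for th in ["stand","basket","knob","boom"]:
    for r in regions_of(th,"wrist"): print(th,round(r["p"],2),r["box"])
E
```

```text
4.725 [0.52105608 0.03131562 0.44531778] [ 3.14158645e+00 -5.57973021e-05  1.55078181e+00] [ 0.36160763  0.25393718 -0.67989978  1.5358948   0.16068395  1.40860074
 -0.34859174]
[0.52314148 0.10861924 0.5741583 ] [[ 9.99783185e-01 -2.08226639e-02  2.54615232e-05]
 [-1.98603674e-02 -9.53210448e-01  3.01654452e-01]
 [-6.25697907e-03 -3.01589554e-01 -9.53417323e-01]]
stand 0.96 [308.9, 0.3, 385.0, 78.2]
basket 0.93 [301.3, 217.6, 403.9, 302.8]
basket 0.82 [124.3, 31.8, 259.2, 140.7]
basket 0.77 [209.0, 347.3, 243.6, 380.2]
boom 0.94 [339.4, 0.1, 369.3, 80.6]
```

View pics/w1.png

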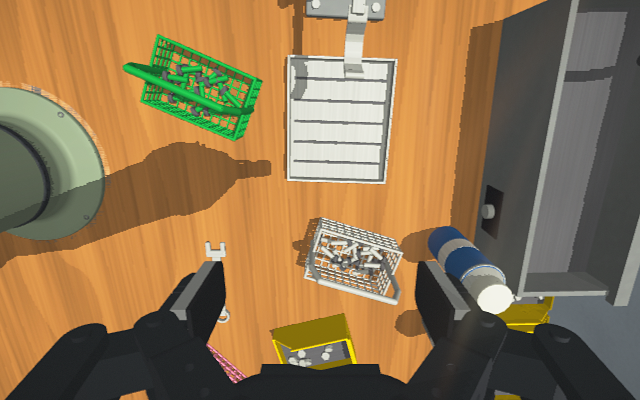

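The wrist view shows the tray corners at (288,57), (396,60), (385,183) and (288,181), with the hook tip around (353,68). The metal basket is at (352,262), and its handle bar runs from (310,288) to (398,300).

```bash
python3 - <<'E'
from h import *
np.set_printoptions(precision=3,suppress=True)
w=np.load("w1.npz"); s=np.load("scene0.npz"); d=np.load("side0.npz")
print("tray rim",onplane(w,[(288,57),(396,60),(385,183),(288,181)],.025))
c=cloud(w)
m=(c[...,2]>.17)&(c[...,2]<.32)&(c[...,1]>.05)&(c[...,1]<.4)&(abs(c[...,0]-.57)<.06)&(w["depth"]>0)
q=c[m]; print("hookpts",len(q),q.min(0),q.max(0))
for a in np.arange(.1,.34,.01):
    k=q[(q[:,1]>a)&(q[:,1]<=a+.01)]
    if len(k): print(round(a,2),len(k),k[:,0].min(),np.median(k[:,0]),k[:,0].max(),k[:,2].min(),k[:,2].max())
for n,f in (("w",w),("s",s),("d",d)):
    c=cloud(f)
    m=(c[...,2]>.125)&(c[...,2]<.16)&(c[...,1]>-.3)&(c[...,1]<-.08)&(abs(c[...,0]-.58)<.12)&(f["depth"]>0)
    q=c[m]; 
    if len(q)<10: print(n,len(q)); continue
    l=cv2.fitLine(q[:,:2].astype(np.float32),cv2.DIST_HUBER,0,.01,.01).ravel(); 
    t=(q[:,:2]-l[2:])@l[:2]; lo,hi=np.percentile(t,[1,99])
    print(n,len(q),"line",l,"ends",l[2:]+lo*l[:2],l[2:]+hi*l[:2],"mid",l[2:]+(lo+hi)/2*l[:2],"z",np.median(q[:,2]),q[:,2].max(),"yaw",np.arctan2(l[1],l[0]))
# boom direction from scene/side clouds
for n,f in (("s",s),("d",d)):
    c=cloud(f);q=c[(abs(c[...,2]-.225)<.01)&(abs(c[...,0]-.568)<.04)&(c[...,1]>.1)&(c[...,1]<.5)]
    q=q[(q[:,1]<.25)|(q[:,1]>.34)]
    l=cv2.fitLine(q[:,:2].astype(np.float32),cv2.DIST_HUBER,0,.01,.01).ravel(); print(n,len(q),l)
    for lo,hi in ((.1,.2),(.2,.27),(.34,.42),(.42,.5)):
        k=q[(q[:,1]>lo)&(q[:,1]<hi)]; print(lo,len(k),np.median(k,0) if len(k) else "")
E
```

```text
tray rim [[ 0.475  0.169  0.025]
 [ 0.642  0.161  0.025]
 [ 0.632 -0.034  0.025]
 [ 0.465 -0.027  0.025]]
hookpts 1452 [0.547 0.125 0.2  ] [0.569 0.194 0.242]
0.12 103 0.5470325983990555 0.5560861072196935 0.5646336509366615 0.22984414919935486 0.24205229206757656
0.13 172 0.5471888202672731 0.5557912097854125 0.5658395138866265 0.20480496115489902 0.24136746089898353
0.14 175 0.5478979209256182 0.5569600274323419 0.5665640213068712 0.2027485698357629 0.2116626372511623
0.15 185 0.5487944642089639 0.5581054594419642 0.5672812612784005 0.20041698632411417 0.207664923057119
0.16 216 0.5492430995093096 0.5586410085609796 0.5677283444919982 0.20036838320335965 0.21232834933225747
0.17 282 0.5500426611271035 0.5590920994944231 0.5685520525622962 0.20330240821974685 0.22562486680505597
0.18 250 0.5508542008021261 0.559811926034244 0.5693112077750272 0.2179584457425924 0.2312196679357046
0.19 69 0.5513968752101074 0.5593011510609941 0.5666400064271067 0.2213815471296958 0.2311549565498464
w 631 line [ 0.948 -0.317  0.561 -0.166] ends [ 0.509 -0.148] [ 0.636 -0.191] mid [ 0.572 -0.17 ] z 0.1438327668624834 0.14690078954681515 yaw -0.3229633
s 104 line [ 0.941 -0.338  0.571 -0.167] ends [ 0.51  -0.145] [ 0.637 -0.191] mid [ 0.574 -0.168] z 0.1417584875722714 0.14921833963190848 yaw -0.34469154
d 158 line [ 0.947 -0.322  0.572 -0.175] ends [ 0.507 -0.153] [ 0.636 -0.196] mid [ 0.572 -0.174] z 0.1428376466669011 0.14841851870482575 yaw -0.32761183
s 426 [0.071 0.997 0.573 0.355]
0.1 58 [0.561 0.139 0.226]
0.2 67 [0.565 0.225 0.228]
0.34 144 [0.575 0.381 0.228]
0.42 157 [0.581 0.459 0.228]
d 100 [0.06  0.998 0.563 0.268]
0.1 51 [0.555 0.176 0.224]
0.2 22 [0.559 0.229 0.23 ]
0.34 2 [0.57  0.414 0.23 ]
0.42 25 [0.574 0.47  0.23 ]
```

Request:
{"fn": "play_rows", "kwargs": {"plan": [[[1,0.3,0],[0,0,0.23],-1],[[1,0.3,0.5],[0,0,0],-1],[[1,0.3,1],[0,0,0],-1],[[0.98,0.28,1],[0,0,0],-1],[[0,0,1],[0,0,0],-1],[[0,0,1],[0,0,0],-1],[[0,0,1],[0,0,0],-1],[[0,0,1],[0,0,0],-1],[[0,0,1],[0,0,0],-1],[[0,0,0.8],[0,0,0],-1],[[0,0,0.47],[0,0,0],-1],[[0,0,0],[0,0,0],-1]]}}

```text
clock: 6.48
position: [0.5549, 0.1295, 0.2257]
tool_rot: [-3.141, 0.0, 1.517]
force: [0.0, 1.2, 0.8]
grip_width: 0.0854
finger_force: 0.0
```

Request:
{"fn": "play_rows", "kwargs": {"newtons": 40, "plan": [[[0,0,0],[0,0,0],1],[[0,0,0],[0,0,0],1],[[0,0,0],[0,0,0],1],[[0,0,0],[0,0,0],1],[[0,0,0],[0,0,0],1],[[0,0,0],[0,0,0],1]]}}

```text
clock: 7.22
position: [0.556, 0.1295, 0.2266]
tool_rot: [3.139, -0.001, 1.517]
force: [5.9, -0.5, 0.6]
grip_width: 0.0169
finger_force: 41.9
```

Request:
{"fn": "play_rows", "kwargs": {"plan": [[[-0.2,0,0],[0,0,0],1],[[-0.4,0,0],[0,0,0],1],[[-0.5,0,0],[0,0,0],1],[[-0.5,0,0],[0,0,0],1],[[-0.5,0,0],[0,0,0],1],[[-0.5,0,0],[0,0,0],1],[[-0.5,0,0],[0,0,0],1],[[-0.3,0,0],[0,0,0],1],[[-0.16,0,0],[0,0,0],1],[[0,0,0],[0,0,0],1],[[0,0,0],[0,0,0],1]]}}

```text
clock: 8.6
position: [0.5499, 0.0398, 0.2265]
tool_rot: [-3.141, 0.001, 1.517]
force: [-4.9, -1.2, 11.9]
grip_width: 0.0165
finger_force: 43.1
```

Request:
{"fn": "play_rows", "kwargs": {"plan": [[[0,0,0],[0,0,0],-1],[[0,0,0],[0,0,0],-1],[[0,0,0],[0,0,0],-1],[[0,0,0],[0,0,0],-1],[[0,0,-0.5],[0,0,0],-1],[[0,0,-1],[0,0,0],-1],[[0,0,-1],[0,0,0],-1],[[0,0,-1],[0,0,0],-1],[[1,0,-1],[0,0,0],-1],[[1,0,-1],[0,0,0],-1],[[1,0,-1],[0,0,0],-1],[[1,0,0],[0,0,0],-1],[[0.5,0,0],[0,0,0],-1],[[0,0,0],[0,0,0],-1]]}}

```text
clock: 10.35
position: [0.556, 0.1533, 0.3886]
tool_rot: [-3.141, -0.0, 1.518]
force: [-0.6, -0.2, 0.2]
grip_width: 0.086
finger_force: 0.0
```

```bash
python3 - <<'E'
from workcell import bot, grab_frame, regions_of
from h import *
np.set_printoptions(precision=3,suppress=True)
o=bot.observe(); print(o["clock"],o["position"],o["tool_rot"],o["qpos"])
for n in("wrist","scene"):
    f=grab_frame(n); np.savez(n+"2.npz",**f)
    if n=="wrist": cv2.imwrite("pics/w2.png",f["pixels"][:,:,::-1])
    c=cloud(f)
    q=c[(c[...,2]>.268)&(c[...,2]<.31)&(abs(c[...,1]-.3)<.06)&(abs(c[...,0]-.567)<.06)&(f["depth"]>0)]
    if len(q)>9:
        (cx,cy),wh,a=cv2.minAreaRect(q[:,:2].astype(np.float32))
        l=cv2.fitLine(q[q[:,2]>.285][:,:2].astype(np.float32),cv2.DIST_HUBER,0,.01,.01).ravel()
        print(n,"knob",len(q),q[:,2].max(),cx,cy,wh,a,"line",l,"angle",np.arctan2(l[1],l[0]))
    q=c[(c[...,2]>.232)&(c[...,2]<.25)&(c[...,1]<.15)&(c[...,1]>-.05)&(abs(c[...,0]-.56)<.05)&(f["depth"]>0)]
    if len(q): print(n,"tip",len(q),q.min(0),q.max(0))
E
```

```text
10.35 [0.556 0.153 0.389] [-3.141 -0.     1.518] [ 0.132  0.397 -0.715  1.504  0.264  1.339 -0.657]
wrist knob 1141 0.2941316842923049 0.5669077038764954 0.2778884470462799 (0.0287601538002491, 0.024638142436742783) 86.96803283691406 line [0.406 0.914 0.562 0.273] angle 1.153113
wrist tip 186 [0.542 0.036 0.232] [0.559 0.044 0.241]
scene knob 140 0.29401216367980726 0.5700668692588806 0.29448190331459045 (0.06411848217248917, 0.01985183358192444) 72.41973114013672 line [0.207 0.978 0.57  0.302] angle 1.3623562
scene tip 16 [0.538 0.037 0.233] [0.558 0.047 0.242]
```

View pics/w2.png

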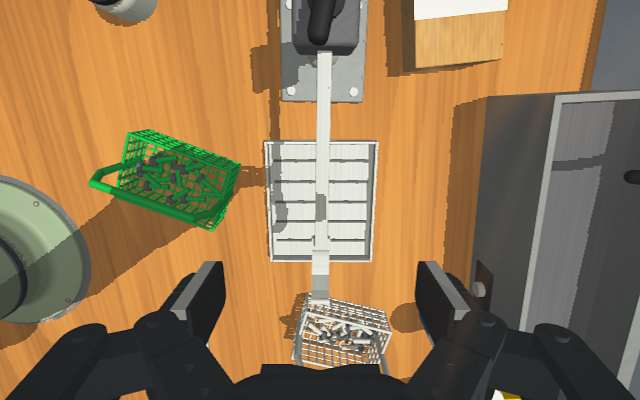

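The hook is now over the tray: tip at y≈0.04, seat ≈(0.551, 0.066). The knob is cut off at the top, around (322,20), so I'll take a closer look.

Request:
{"fn": "play_rows", "kwargs": {"plan": [[[1,0.4,-0.6],[0,0,0],-1],[[0.8,0,-0.6],[0,0,0],-1],[[0,0,0],[0,0,0],-1],[[0,0,0],[0,0,0],-1]]}}

```text
clock: 10.95
position: [0.5688, 0.196, 0.418]
tool_rot: [-3.141, 0.001, 1.516]
force: [0.5, 0.2, -0.1]
grip_width: 0.0854
finger_force: 0.0
```

```bash
python3 - <<'E'
from workcell import bot, grab_frame, regions_of
from h import *
np.set_printoptions(precision=3,suppress=True)
o=bot.observe(); print(o["clock"],o["position"],o["tool_rot"])
f=grab_frame("wrist"); np.savez("w3.npz",**f)
c=cloud(f)
q=c[(c[...,2]>.284)&(c[...,2]<.31)&(abs(c[...,1]-.3)<.06)&(abs(c[...,0]-.567)<.06)&(f["depth"]>0)]
print(len(q),q.min(0),q.max(0),np.median(q[:,2]),cv2.minAreaRect(q[:,:2].astype(np.float32)))
l=cv2.fitLine(q[:,:2].astype(np.float32),cv2.DIST_HUBER,0,.01,.01).ravel(); print(l,np.arctan2(l[1],l[0]))
q=c[(c[...,2]>.24)&(c[...,2]<.26)&(abs(c[...,1]-.3)<.06)&(abs(c[...,0]-.567)<.06)&(f["depth"]>0)]
print("head",len(q),cv2.minAreaRect(q[:,:2].astype(np.float32)))
E
```

```text
10.95 [0.569 0.196 0.418] [-3.141  0.001  1.516]
1680 [0.554 0.264 0.285] [0.581 0.325 0.294] 0.2914789050905317 ((0.5677163600921631, 0.29438117146492004), (0.061919454485177994, 0.014033381827175617), 74.4501724243164)
[0.268 0.963 0.568 0.295] 1.299544
head 2479 ((0.567655086517334, 0.2943604588508606), (0.055943578481674194, 0.05002208054065704), 85.95149993896484)
```

Request:
{"fn": "play_rows", "kwargs": {"plan": [[[1,-0.1,0],[0,0,0],-1],[[1,-0.1,0],[0,0,0],-1],[[1,-0.06,0.2],[0,0,0],-1],[[0.93,0,0.5],[0,0,0.45],-1],[[0,0,0.94],[0,0,1],-1],[[0,0,1],[0,0,0],-1],[[0,0,1],[0,0,0],-1],[[0,0,1],[0,0,0],-1],[[0,0,0.6],[0,0,0],-1],[[0,0,0.4],[0,0,0],-1],[[0,0,0],[0,0,0],-1],[[0,0,0],[0,0,0],-1]]}}

```text
clock: 12.5
position: [0.5676, 0.296, 0.2783]
tool_rot: [3.141, -0.001, 1.3]
force: [-0.3, -0.6, 0.0]
grip_width: 0.0856
finger_force: 0.0
```

Request:
{"fn": "play_rows", "kwargs": {"newtons": 60, "plan": [[[0,0,0],[0,0,0],1],[[0,0,0],[0,0,0],1],[[0,0,0],[0,0,0],1],[[0,0,0],[0,0,0],1],[[0,0,0],[0,0,0],1],[[0,0,0],[0,0,0],1]]}}

```text
clock: 13.25
position: [0.5678, 0.2958, 0.2781]
tool_rot: [3.141, -0.0, 1.299]
force: [0.5, -1.5, 5.3]
grip_width: 0.0217
finger_force: 58.5
```

Request:
{"fn": "play_rows", "kwargs": {"plan": [[[0,0,0],[0,0,0.5],1],[[0,0,0],[0,0,0.75],1],[[0,0,0],[0,0,0.75],1]]}}

```text
clock: 13.62
position: [0.5682, 0.2956, 0.2781]
tool_rot: [3.14, -0.001, 0.996]
force: [2.7, -1.2, 3.7]
grip_width: 0.0223
finger_force: 58.6
```

```bash
python3 -c "
from workcell import bot
o=bot.observe()
for k in ('position','tool_rot','qpos','force','moment','grip_width'): print(k,o[k])"
```

```text
position [0.56817884 0.29561812 0.27809569]
tool_rot [ 3.14028179e+00 -1.09861353e-03  9.95598134e-01]
qpos [-0.20080544  0.5687153  -0.57834873  1.49853989  0.32647558  1.17000218
 -1.40978907]
force [ 2.7175174  -1.23432158  3.65704873]
moment [-0.40156133 -0.82368775  0.12508088]
grip_width 0.022295173885422
```

Request:
{"fn": "play_rows", "kwargs": {"plan": [[[0,0,0],[0,0,0.75],1],[[0,0,0],[0,0,0.75],1],[[0,0,0],[0,0,0.75],1],[[0,0,0],[0,0,0.75],1],[[0,0,0],[0,0,0.5],1]]}}

```text
clock: 14.25
position: [0.5686, 0.2951, 0.2781]
tool_rot: [3.14, -0.002, 0.471]
force: [7.3, -3.6, 3.7]
grip_width: 0.0221
finger_force: 58.7
```

```bash
python3 - <<'E'
from workcell import bot, grab_frame
import cv2
o=bot.observe()
for k in ('position','tool_rot','qpos','force','moment','grip_width'): print(k,o[k])
f=grab_frame("scene");g=grab_frame("side")
a=cv2.resize(f["pixels"][190:270,330:410,::-1],(400,400),interpolation=cv2.INTER_CUBIC)
b=cv2.resize(g["pixels"][100:180,290:370,::-1],(400,400),interpolation=cv2.INTER_CUBIC)
cv2.imwrite("pics/k.png",cv2.hconcat([a,b]))
E
```

```text
position [0.56860969 0.29512867 0.27810406]
tool_rot [ 3.14014177e+00 -1.95288473e-03  4.70757889e-01]
qpos [-0.27479191  0.54810843 -0.45735823  1.50276698  0.2569911   1.14865481
 -1.87939196]
force [ 7.25451607 -3.61015655  3.66086757]
moment [-0.89035819 -1.37005571  0.15219206]
grip_width 0.02209312492959934
```

View pics/k.png

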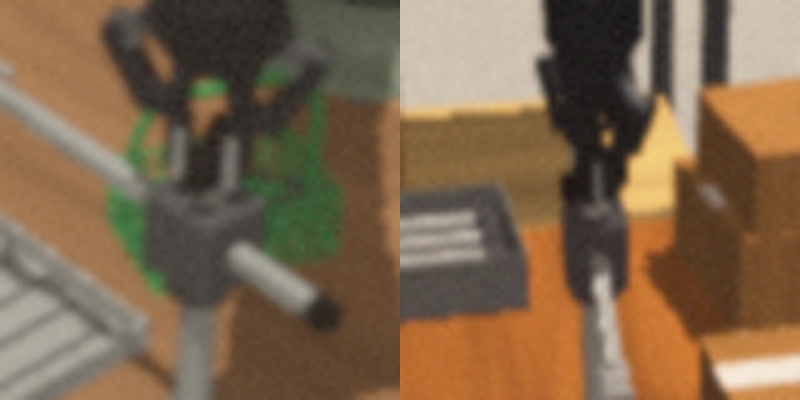

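Request:
{"fn": "play_rows", "kwargs": {"newtons": 90, "plan": [[[0,0,0],[0,0,0.5],1],[[0,0,0],[0,0,0.6],1],[[0,0,0],[0,0,0.6],1],[[0,0,0],[0,0,0.6],1],[[0,0,0],[0,0,0.5],1],[[0,0,0],[0,0,0.4],1],[[0,0,0],[0,0,0.2],1],[[0,0,0],[0,0,0],1]]}}

```text
clock: 15.35
position: [0.5688, 0.2945, 0.2782]
tool_rot: [3.14, -0.003, -0.037]
force: [4.8, -7.3, 6.3]
grip_width: 0.0203
finger_force: 88.1
```

```bash
python3 -c "
from workcell import bot
o=bot.observe()
for k in ('position','tool_rot','qpos','force','moment','grip_width'): print(k,o[k])"
```

```text
position [0.56878085 0.29447736 0.27824802]
tool_rot [ 3.14032710e+00 -2.67331036e-03 -3.67569346e-02]
qpos [-0.34847791  0.53298482 -0.34049633  1.50723748  0.19145004  1.1326944
 -2.33402775]
force [ 4.77161992 -7.32710802  6.28978577]
moment [-1.71737665 -1.25137657  0.47395117]
grip_width 0.020344810268627805
```

Moment about z is rising to the tight level. Next I'll release, lift, back off and check.

Request:
{"fn": "play_rows", "kwargs": {"plan": [[[0,0,0],[0,0,0],-1],[[0,0,0],[0,0,0],-1],[[0,0,0],[0,0,0],-1],[[0,0,0],[0,0,0],-1],[[0,0,-0.5],[0,0,0],-1],[[0,0,-1],[0,0,0],-1],[[0,0,-1],[0,0,0],-1],[[-1,0,-1],[0,0,0],-1],[[-1,0,-1],[0,0,0],-1],[[-1,0,-1],[0,0,0],-1],[[-0.5,0,0],[0,0,0],-1],[[0,0,0],[0,0,0],-1]]}}

```text
clock: 16.85
position: [0.4796, 0.299, 0.4155]
tool_rot: [-3.141, -0.001, -0.035]
force: [0.4, -0.2, -1.1]
grip_width: 0.0853
finger_force: 0.0
```

```bash
cat > chk.py <<'E'
from workcell import bot, grab_frame, regions_of
from h import *
np.set_printoptions(precision=4,suppress=True)
o=bot.observe(); print(o["clock"],o["position"],o["tool_rot"],o["qpos"])
for n in("wrist","scene","side"):
    f=grab_frame(n); np.savez(n+"4.npz",**f)
    c=cloud(f)
    q=c[(c[...,2]>.284)&(c[...,2]<.31)&(abs(c[...,1]-.294)<.05)&(abs(c[...,0]-.567)<.05)&(f["depth"]>0)]
    if len(q)>9:
        l=cv2.fitLine(q[:,:2].astype(np.float32),cv2.DIST_HUBER,0,.01,.01).ravel()
        print(n,len(q),cv2.minAreaRect(q[:,:2].astype(np.float32)),np.arctan2(l[1],l[0]))
    q=c[(c[...,2]>.236)&(c[...,2]<.25)&(c[...,1]<.15)&(c[...,1]>-.05)&(abs(c[...,0]-.56)<.05)&(f["depth"]>0)]
    if len(q): print(n,"tip",len(q),q.min(0),q.max(0))
E
python3 chk.py
```

```text
16.85 [0.4796 0.299  0.4155] [-3.1414 -0.0006 -0.0347] [-0.3802  0.3121 -0.3812  1.4987  0.1176  1.3528 -2.3756]
wrist 1641 ((0.5679473280906677, 0.29478833079338074), (0.06180747225880623, 0.014004641212522984), 0.16083917021751404) 0.0019914391
wrist tip 200 [0.541  0.0368 0.236 ] [0.5588 0.0443 0.2416]
scene 81 ((0.5681405663490295, 0.2956475019454956), (0.060854721814394, 0.016079269349575043), 1.3109015226364136) 0.0004054208
scene tip 10 [0.5407 0.0374 0.2361] [0.5568 0.046  0.2408]
side 48 ((0.5651527643203735, 0.2934477627277374), (0.018297802656888962, 0.05863447114825249), 85.19515228271484) -0.041842885
side tip 8 [0.5421 0.0318 0.2364] [0.5556 0.0424 0.2414]
```

The knob bar is now at 0.00 rad against the stand at 1.50, so the joint reads ≈1.50, which is fully tight. The hook seat is at ≈(0.552, 0.067). Next is the basket.

Request:
{"fn": "play_rows", "kwargs": {"plan": [[[0.17,1,0],[0,0,0],-1],[[0.17,1,0],[0,0,0],-1],[[0.17,1,0],[0,0,0],-1],[[0.17,1,0],[0,0,0],-1],[[0.17,1,0],[0,0,0],-1],[[0.17,1,0],[0,0,0],-1],[[0.17,1,0],[0,0,0],-1],[[0.17,1,0],[0,0,0],-1],[[0.17,1,0],[0,0,0],-1],[[0.17,1,0],[0,0,0],-1],[[0.17,1,0],[0,0,0],-1],[[0.17,1,0],[0,0,0],-1],[[0.17,1,0],[0,0,0],-1],[[0.17,1,0.4],[0,0,0],-1],[[0.17,1,0.5],[0,0,0],-1],[[0.17,1,0.5],[0,0,0],-1],[[0.17,1,0.5],[0,0,0],-1],[[0.2,1,0.5],[0,0,0],-1],[[0,0.3,0.2],[0,0,0.95],-1],[[0,0,0],[0,0,1],-1]]}}

```text
clock: 19.5
position: [0.5409, -0.1624, 0.3487]
tool_rot: [3.141, 0.002, -0.334]
force: [-0.1, -0.1, -0.2]
grip_width: 0.0856
finger_force: 0.0
```

Request:
{"fn": "play_rows", "kwargs": {"plan": [[[0,0,0],[0,0,0],-1],[[0,0,0],[0,0,0],-1]]}}

```text
clock: 19.75
position: [0.5412, -0.161, 0.3498]
tool_rot: [3.141, 0.0, -0.324]
force: [0.2, 0.1, -0.8]
grip_width: 0.0855
finger_force: 0.0
```

```bash
python3 - <<'E'
from workcell import bot, grab_frame, regions_of
from h import *
np.set_printoptions(precision=4,suppress=True)
o=bot.observe(); print(o["clock"],o["position"],o["tool_rot"],o["qpos"])
for n in("wrist","scene","side"):
    f=grab_frame(n); np.savez(n+"5.npz",**f)
    if n=="wrist": cv2.imwrite("pics/w5.png",f["pixels"][:,:,::-1])
    c=cloud(f)
    m=(c[...,2]>.132)&(c[...,2]<.155)&(c[...,1]>-.24)&(c[...,1]<-.11)&(abs(c[...,0]-.572)<.1)&(f["depth"]>0)
    q=c[m]
    if len(q)<10: continue
    l=cv2.fitLine(q[:,:2].astype(np.float32),cv2.DIST_HUBER,0,.01,.01).ravel(); 
    t=(q[:,:2]-l[2:])@l[:2]; lo,hi=np.percentile(t,[1,99])
    print(n,len(q),"ends",l[2:]+lo*l[:2],l[2:]+hi*l[:2],"mid",l[2:]+(lo+hi)/2*l[:2],"z",q[:,2].max(),"yaw",np.arctan2(l[1],l[0]),cv2.minAreaRect(q[:,:2].astype(np.float32)))
E
```

```text
19.75 [ 0.5412 -0.161   0.3498] [ 3.1415  0.0004 -0.3241] [ 0.2402  0.3311 -0.0749  1.6223  0.0263  1.1896 -1.7353]
wrist 1252 ends [ 0.5152 -0.1519] [ 0.6369 -0.1937] mid [ 0.5761 -0.1728] z 0.14774949731392964 yaw -0.33028325 ((0.5750402808189392, -0.17271298170089722), (0.009263064712285995, 0.13487213850021362), 71.21451568603516)
scene 96 ends [ 0.5127 -0.1476] [ 0.6332 -0.1897] mid [ 0.5729 -0.1687] z 0.1484640778950673 yaw -0.33577216 ((0.5721886157989502, -0.16998839378356934), (0.017630623653531075, 0.13092254102230072), 70.805908203125)
side 146 ends [ 0.5085 -0.1532] [ 0.6328 -0.1962] mid [ 0.5707 -0.1747] z 0.14863130097461752 yaw -0.33297983 ((0.5707855224609375, -0.17357337474822998), (0.012536456808447838, 0.13482409715652466), 72.68022918701172)
```

View pics/w5.png

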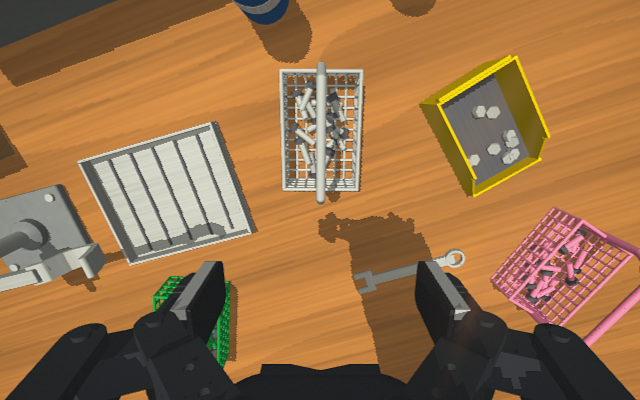

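The picture shows the plain metal basket centred at (322,130) with its handle bar from (321,65) to (321,200). The green one at (205,305) and the pink one at (565,280) are clear of it. I'll grip 32 mm off the middle, on the robot's side.

Request:
{"fn": "play_rows", "kwargs": {"newtons": 110, "plan": [[[0.06,0,1],[0,0,0.05],-1],[[0,0,1],[0,0,0],-1],[[0,0,1],[0,0,0],-1],[[0,0,1],[0,0,0],-1],[[0,0,1],[0,0,0],-1],[[0,0,1],[0,0,0],-1],[[0,0,1],[0,0,0],-1],[[0,0,1],[0,0,0],-1],[[0,0,0.6],[0,0,0],-1],[[0,0,0],[0,0,0],-1],[[0,0,0],[0,0,0],1],[[0,0,0],[0,0,0],1],[[0,0,0],[0,0,0],1],[[0,0,0],[0,0,0],1],[[0,0,0],[0,0,0],1],[[0,0,0],[0,0,0],1],[[0,0,0],[0,0,0],1]]}}

```text
clock: 22.02
position: [0.5425, -0.1619, 0.1354]
tool_rot: [3.141, -0.0, -0.336]
force: [-2.1, -2.0, 6.1]
grip_width: 0.0064
finger_force: 107.6
```

Request:
{"fn": "play_rows", "kwargs": {"plan": [[[0,0,-0.2],[0,0,0],1],[[0,0,-0.4],[0,0,0],1],[[0,0,-0.4],[0,0,0],1],[[0,0,-0.4],[0,0,0],1],[[0,0,-0.2],[0,0,0],1],[[0,0,0],[0,0,0],1],[[0,0,0],[0,0,0],1]]}}

```text
clock: 22.9
position: [0.5423, -0.1614, 0.1748]
tool_rot: [3.142, 0.001, -0.335]
force: [0.6, 0.3, -5.8]
grip_width: 0.0064
finger_force: 107.3
```

```bash
cat > hd.py <<'E'
from workcell import bot, grab_frame
from h import *
import sys
np.set_printoptions(precision=4,suppress=True)
o=bot.observe(); p=o["position"]; print(o["clock"],p,o["tool_rot"],o["qpos"],o["force"],o["moment"],o["grip_width"])
yaw=o["tool_rot"][2]; X=np.array([np.cos(yaw),np.sin(yaw)]);Y=np.array([np.sin(yaw),-np.cos(yaw)])
for n in("wrist","scene","side"):
    f=grab_frame(n); c=cloud(f); d=c[...,:2]-p[:2]
    a=d@X; b=d@Y; z=c[...,2]-p[2]-.005
    m=(a>.022)&(a<.12)&(abs(b)<.02)&(abs(z)<.03)&(f["depth"]>0)
    if m.sum()<10: print(n,m.sum()); continue
    A=a[m];pz=np.polyfit(A,z[m],1); pb=np.polyfit(A,b[m],1)
    print(n,m.sum(),"a range",np.percentile(A,[1,99]),"z slope",pz,"b fit",pb)
E
python3 hd.py
```

```text
22.9 [ 0.5423 -0.1614  0.1748] [ 3.1416  0.0006 -0.3352] [ 0.2391  0.5148 -0.0753  1.8229  0.0512  0.8063 -1.768 ] [ 0.6467  0.3015 -5.8357] [ 0.0837  0.1377 -0.0093] 0.006388504006645487
wrist 5804 a range [0.023  0.1062] z slope [-0.0972  0.0079] b fit [-0.0026 -0.0005]
scene 70 a range [0.0252 0.1057] z slope [-0.245   0.0121] b fit [-0.0281 -0.0018]
side 109 a range [0.0233 0.106 ] z slope [-0.2386  0.0134] b fit [-0.0029  0.0024]
```

```bash
sed -i 's/a<.12/a<.08/; s/abs(z)<.03/abs(z)<.02/' hd.py; python3 hd.py
```

```text
23.05 [ 0.5423 -0.1614  0.1747] [ 3.1415  0.0006 -0.3352] [ 0.2391  0.5149 -0.0753  1.8228  0.0513  0.8064 -1.7679] [ 0.0288 -0.3167 -5.8108] [0.054  0.0726 0.057 ] 0.006716295920775774
wrist 3932 a range [0.0228 0.0795] z slope [-0.0192  0.0039] b fit [-0.0016 -0.0006]
scene 41 a range [0.0234 0.0776] z slope [-0.0254  0.0019] b fit [ 0.014  -0.0046]
side 63 a range [0.0231 0.078 ] z slope [-0.0183  0.0026] b fit [-0.0037  0.0022]
```

```bash
python3 - <<'E'
from h import *
s=np.load("scene0.npz");d=np.load("side0.npz")
print(onplane(s,[(241,206)],.191),onplane(s,[(240,243)],.0), onplane(d,[(408,218)],.191),onplane(d,[(405,268)],0))
E
```

```text
[[ 0.73439651 -0.15195677  0.191     ]] [[ 0.73564176 -0.19836814  0.        ]] [[ 0.7503568  -0.15970659  0.191     ]] [[ 7.53330546e-01 -1.79897361e-01 -1.11022302e-16]]
```

Request:
{"fn": "play_rows", "kwargs": {"plan": [[[0,0,-0.23],[0,0,-0.2],1],[[0,0,-0.5],[0,0,-0.3],1],[[0,0,-0.5],[0,0,-0.3],1],[[0,0,-0.5],[0,0,-0.3],1],[[0,0,-0.5],[0,0,-0.3],1],[[0,0,-0.5],[0,0,-0.25],1],[[0,0,-0.3],[0,0,-0.12],1],[[0,0,-0.2],[0,0,0],1],[[0,0,0],[0,0,0],1]]}}

```text
clock: 24.32
position: [0.5425, -0.1615, 0.2559]
tool_rot: [3.142, -0.0, -0.07]
force: [-0.0, 0.2, -5.2]
grip_width: 0.0063
finger_force: 107.4
```

Request:
{"fn": "play_rows", "kwargs": {"plan": [[[-0.1,-0.2,0],[0,0,0],1],[[-0.1,-0.4,0],[0,0,0],1],[[-0.14,-0.6,0],[0,0,0],1],[[-0.14,-0.6,0],[0,0,0],1],[[-0.14,-0.6,0],[0,0,0],1],[[-0.14,-0.6,0],[0,0,0],1],[[-0.14,-0.6,0],[0,0,0],1],[[-0.14,-0.6,0],[0,0,0],1],[[-0.14,-0.6,0],[0,0,0],1],[[-0.14,-0.6,0],[0,0,0],1],[[-0.14,-0.6,0],[0,0,0],1],[[-0.12,-0.6,0],[0,0,0],1],[[0,-0.4,0],[0,0,0],1],[[0,-0.2,0],[0,0,0],1],[[0,0,0],[0,0,0],1],[[0,0,0],[0,0,0],1]]}}

```text
clock: 26.32
position: [0.5156, 0.0203, 0.2558]
tool_rot: [3.141, 0.0, -0.07]
force: [0.6, -0.6, -5.4]
grip_width: 0.0064
finger_force: 107.4
```

```bash
python3 hd.py; python3 - <<'E'
from workcell import grab_frame
import cv2
f=grab_frame("scene");g=grab_frame("wrist")
a=cv2.resize(f["pixels"][170:300,260:390,::-1],(400,400),interpolation=cv2.INTER_CUBIC)
b=cv2.resize(g["pixels"][:,120:520,::-1],(400,400))
cv2.imwrite("pics/p.png",cv2.hconcat([a,b]))
E
```

```text
26.325 [0.5156 0.0203 0.2558] [ 3.1414  0.0001 -0.0704] [ 0.0118  0.3427 -0.212   1.8644  0.0877  0.9436 -1.881 ] [ 0.632  -0.5999 -5.3954] [-0.0182  0.1518  0.0206] 0.006422908354553359
wrist 3942 a range [0.0228 0.0796] z slope [-0.0147  0.0037] b fit [ 0.0008 -0.0005]
scene 44 a range [0.0226 0.0779] z slope [-0.0004  0.0008] b fit [-0.0561 -0.001 ]
side 52 a range [0.0231 0.0797] z slope [-0.0447  0.0036] b fit [-0.0044  0.0027]
```

View pics/p.png

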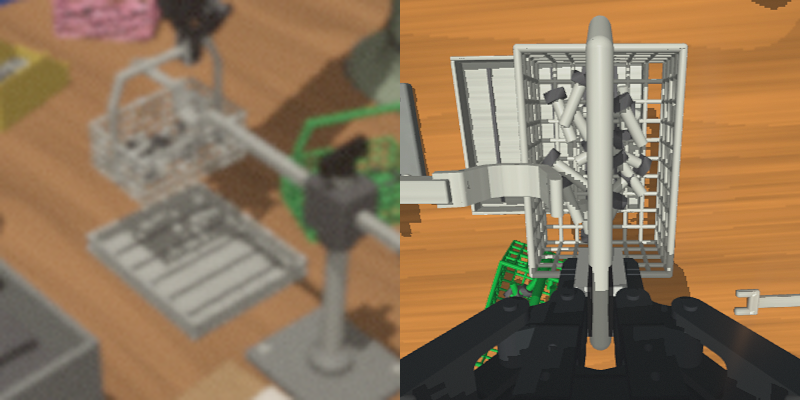

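The wrist half shows the bar (crop x≈600) just in front of the hook tip at (556,190), clear above it. The basket is level.

```bash
python3 - <<'E'
from workcell import bot,grab_frame
from h import *
np.set_printoptions(precision=4,suppress=True)
p=bot.observe()["position"];yaw=bot.observe()["tool_rot"][2]; X=np.array([np.cos(yaw),np.sin(yaw)]);Y=np.array([np.sin(yaw),-np.cos(yaw)])
f=grab_frame("wrist");c=cloud(f);d=c[...,:2]-p[:2];a=d@X;b=d@Y;z=c[...,2]
m=(z>.228)&(z<.25)&(b<-.012)&(b>-.06)&(abs(a-.035)<.03); print("tip a",a[m].min(),a[m].max(),"b",b[m].min(),b[m].max(),"z",z[m].max())
m=(z>.19)&(z<.215)&(b<-.03)&(b>-.07)&(abs(a-.035)<.03); print("seat a",a[m].min(),a[m].max(),"b",b[m].min(),b[m].max(),z[m].min(), "b at low z",np.median(b[m][z[m]<z[m].min()+.003]))
m=(abs(b)<.012)&(z>.235)&(z<.275)&(a>.02)&(a<.13); print("bar far end a",a[m].max(),"b mid",np.median(b[m]),"top",np.percentile(z[m],95))
E
```

```text
tip a 0.006634946419441262 0.04253758478767786 b -0.026201114082287598 -0.012132333811055074 z 0.24983736896725972
seat a 0.023977233250244742 0.0425486133686198 b -0.0698179393732709 -0.030130807697630588 0.19783158042678647 b at low z -0.04828512522571721
bar far end a 0.10775281294133904 b mid -0.00048605165714318875 top 0.26528356024337574
```

Request:
{"fn": "play_rows", "kwargs": {"plan": [[[0,-0.2,0],[0,0,0],1],[[0,-0.4,0],[0,0,0],1],[[0,-0.5,0],[0,0,0],1],[[0,-0.5,0],[0,0,0],1],[[0,-0.2,0],[0,0,0],1],[[0,-0.12,0],[0,0,0],1],[[0,0,0],[0,0,0],1],[[0,0,0.2],[0,0,0],1],[[0,0,0.3],[0,0,0],1],[[0,0,0.3],[0,0,0],1],[[0,0,0.3],[0,0,0],1],[[0,0,0.3],[0,0,0],1],[[0,0,0.2],[0,0,0],1],[[0,0,0.1],[0,0,0],1],[[0,0,0],[0,0,0],1]]}}

```text
clock: 28.5
position: [0.519, 0.0687, 0.2133]
tool_rot: [-3.142, 0.0, -0.07]
force: [0.7, -0.1, -5.7]
grip_width: 0.0065
finger_force: 107.4
```

Request:
{"fn": "play_rows", "kwargs": {"plan": [[[0,0,0.08],[0,0,0],1],[[0,0,0.08],[0,0,0],1],[[0,0,0.06],[0,0,0],1],[[0,0,0],[0,0,0],1]]}}

```text
clock: 29.0
position: [0.5189, 0.0687, 0.2077]
tool_rot: [3.142, 0.0, -0.07]
force: [1.1, 0.2, -5.3]
grip_width: 0.0065
finger_force: 107.4
```

Request:
{"fn": "play_rows", "kwargs": {"plan": [[[0,0,0.04],[0,0,0],1],[[0,0,0.04],[0,0,0],1],[[0,0,0],[0,0,0],1]]}}

```text
clock: 29.38
position: [0.519, 0.0687, 0.2058]
tool_rot: [-3.142, -0.0, -0.07]
force: [-0.3, -0.2, -4.0]
grip_width: 0.006
finger_force: 107.4
```

Contact is starting (5.5 to 4.0 N). A touch lower.

Request:
{"fn": "play_rows", "kwargs": {"plan": [[[0,0,0.03],[0,0,0],1],[[0,0,0.03],[0,0,0],1],[[0,0,0],[0,0,0],1]]}}

```text
clock: 29.75
position: [0.519, 0.0688, 0.2046]
tool_rot: [-3.142, -0.0, -0.07]
force: [-4.8, -0.2, 5.9]
grip_width: 0.0063
finger_force: 108.6
```

```bash
python3 hd.py
```

```text
29.75 [0.519  0.0688 0.2046] [-3.1415 -0.0002 -0.0697] [-0.0761  0.4191 -0.2212  1.9001  0.1208  0.8349 -2.0005] [-4.8017 -0.1642  5.8887] [-0.091   0.9071 -0.0179] 0.006329694746546938
wrist 8072 a range [0.0236 0.0792] z slope [ 0.0711 -0.0003] b fit [-0.014   0.0006]
scene 85 a range [0.0228 0.0785] z slope [-0.0329  0.0044] b fit [-0.2766  0.0143]
side 46 a range [0.0221 0.0789] z slope [0.0178 0.0025] b fit [ 0.0775 -0.0029]
```

Request:
{"fn": "play_rows", "kwargs": {"plan": [[[0,0,-0.02],[0,0,0],1],[[0,0,0],[0,0,0],0.8],[[0,0,0],[0,0,0],0.6],[[0,0,0],[0,0,0],0.4],[[0,0,0],[0,0,0],0.2],[[0,0,0],[0,0,0],0],[[0,0,0],[0,0,0],-0.3],[[0,0,0],[0,0,0],-0.3]]}}

```text
clock: 30.9
position: [0.519, 0.0687, 0.2048]
tool_rot: [-3.142, -0.0, -0.07]
force: [0.1, -1.1, 0.4]
grip_width: 0.0555
finger_force: 0.0
```

Request:
{"fn": "play_rows", "kwargs": {"plan": [[[0,0,-0.2],[0,0,0],-0.3],[[0,0,-0.5],[0,0,0],-0.3],[[0,0,-0.8],[0,0,0],-0.3],[[0,0,-1],[0,0,0],-0.3],[[0,0,-1],[0,0,0],-0.3],[[0,0,-1],[0,0,0],-0.3],[[-0.5,0,-1],[0,0,0],-0.3],[[-1,0,-1],[0,0,0],-0.3],[[-0.5,0,0],[0,0,0],-0.3],[[0,0,0],[0,0,0],-0.3]]}}

```text
clock: 32.15
position: [0.4686, 0.0722, 0.3676]
tool_rot: [3.142, -0.001, -0.069]
force: [1.3, -0.7, 0.1]
grip_width: 0.0555
finger_force: 0.0
```

```bash
python3 chk.py; python3 - <<'E'
from workcell import grab_frame
from h import *
f=grab_frame("wrist");g=grab_frame("side");c=cloud(f)
m=(c[...,2]>.2)&(c[...,2]<.222)&(f["depth"]>0)&(abs(c[...,1]-.068)<.014)&(abs(c[...,0]-.552)<.09)
q=c[m];l=cv2.fitLine(q.astype(np.float32),cv2.DIST_HUBER,0,.01,.01).ravel();print("bar",len(q),q.min(0),q.max(0),l)
a=cv2.resize(f["pixels"][:,100:540,::-1],(440,400));b=cv2.resize(g["pixels"][110:230,270:378,::-1],(360,400),interpolation=cv2.INTER_CUBIC)
cv2.imwrite("pics/fin.png",cv2.hconcat([a,b]))
E
```

```text
32.15 [0.4686 0.0722 0.3676] [ 3.1416 -0.0007 -0.0694] [-0.0642  0.1647 -0.2467  1.801   0.0436  1.1804 -1.9645]
wrist tip 217 [0.5416 0.0357 0.2361] [0.559  0.0428 0.2424]
scene 82 ((0.5670985579490662, 0.2971626818180084), (0.06180480867624283, 0.014064913615584373), 1.619206428527832) 0.020519312
scene tip 10 [0.5392 0.0396 0.2367] [0.5598 0.0437 0.2431]
side 47 ((0.5655197501182556, 0.2927052974700928), (0.05992210656404495, 0.013805434107780457), 4.0931315422058105) -0.03836929
side tip 7 [0.5418 0.0333 0.2365] [0.5559 0.0423 0.2415]
bar 2593 [0.48368913 0.05400222 0.20051348] [0.61986613 0.08196844 0.21726398] [ 0.9982022  -0.05886695  0.01127644  0.5597501   0.06601927  0.21406505]
```

View pics/fin.png

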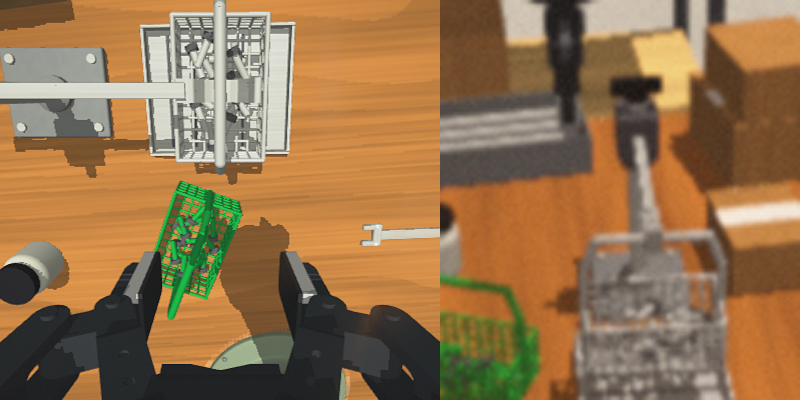

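The picture shows the handle bar at (220,90) lying across the hook and centred on it. The basket is level over the tray, and the gripper is clear of it.

```bash
python3 -c "
from workcell import bot
print(bot.job_done())"
```

```text
the job is handed in; nothing more can be done
None
```

The basket hangs level in the hook over the middle of the tray and is let go, the knob is fully tight (about 1.50 rad), and the job is handed in at about 32 s; the result was not reported back.

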